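# Tip the standing carton and sanding block down into their taped places

### The arm

A 6-joint arm with a two-finger parallel gripper is mounted at the origin on a cart in front of the work surface, level with it; the furniture and walls round the work are solid. World frame = base frame: x ahead of the robot, y to its left, z up, the work surface at z = 0. Lengths are in m, angles in rad, forces in N, time in s.
With the tool pointing down it reaches from about 0.425 to 0.95 m from the base axis. Payload 14.7 kg.
Tool frame: the origin (TCP) lies at the very end of the fingers, on their centre line; the grasp point (between the pads) lies r.grip_point_offset behind it (r.grip_point_offset is the distance from the TCP to the grasp point, in m); z points along the fingers, y is the direction in which the jaws open and shut (so a half turn about z gives the same grasp; the last joint's range is limited). The gripper opens to 85 mm and grips with 20 to 120 N. Pads are 22 mm wide; open, the fingers measure 114 mm over their backs; the gripper's body (76 mm by 85 mm) begins 54 mm behind the grasp point. The pads swing forward as they close: fully open they stand 13 mm farther back than shut.
Start: joints at [1.199, 0.48, 1.596, -0, 1.065, -0.047], TCP at [0.207, 0.616, 0.231] pointing down, gripper open.
Joint ranges: [-2.75, 2.75], [-0.82, 2.05], [0.23, 2.67], [-1.56, 4.7], [0.09, 2.69], [-2.92, 2.92]. Speed limits (rad/s): [1.89, 1.89, 2.39, 3.01, 3.01, 3.01].

### API

Orientations are given as a unit quaternion [w, x, y, z].
In Python, from plant import r gives the robot as it stands.
- The arm moves only by the tool send_rows, never from a script. Its argument "targets" is a list of rows, each an object of numbers: "claw": the closure, from 0 (fully open) to 1 (shut); "x", "y", "z": the shift along the tool's x, y, z in m; "spin": the turn about the tool's z in rad. A call has 1 to 20 rows; each row shifts and turns the commanded pose from where the row before left it, along the tool's axes as they then stand; what a row does not reach is not made up. A row lasts 1/8 s, in which the tool goes at most 62.5 mm and 10.7 degrees, less where a joint would pass 70% of its speed; a pose out of reach is approached as far as the arm can. A call with a gripper value outside its range is refused whole. The fingers move at their own pace and stop on an object; "newtons" is the grip in N (left out, the last holds). Time passes only in rows, so rows that do not move let the fingers close. It gives the time, the measured TCP pose, the force and the opening at its end, in the units of the state.
- r.observe(): the state, without advancing time (a new reading comes with each control period).
- r.read_camera(name): name is "side" or "top" or "wrist"; returns a dict with "img" (400x640x3 uint8, red, green, blue), "depth" (400x640 float32, m along the optical axis (not along the pixel's ray), 0 where there is no reading), "K" (3x3 intrinsics, pixels), "eye" and "orientation" of the camera in the world; the wrist camera has in their place "hand_eye" (4x4, takes a point from camera to tool coordinates, whose origin is the TCP and whose axes are the flange's). Camera axes: x right, y up, looking along -z (the intrinsics and any distortion apply to the point x, -y, -z); pixel columns grow to the right and rows downward; lengths in m; the calibration is good to about 2 mm. The wrist camera is an equidistant fisheye: a pixel r from the principal point sees the ray r / f radians off the axis. A picture is of the moment at which its call begins: read the wrist's pose just before it.
- r.job_done(): hands the job in, once; it reports no verdict.
Trained networks look in a picture, given as the dict that the camera call returned (one of the last four; its "shot" number tells which), for a name from the list of things; names that differ only in an ending like _2 or _b are one class to them, and where a whole thing is asked for, a point or a joint stands for the part that bears it (a point fixed in the world has none). Each returns a list of dicts, best first, with "conf" (0 to 1); they miss things now and then, are a little off and sometimes report something else, mostly with a low value. They report only what shows in the picture. A call takes as long as a camera call. They do not tell look-alikes from the thing itself.
- r.masks_of(picture, thing): "pixels" (400x640 bool, what is visible of it).
- r.pinpoint(picture, thing): "at" ([x, y, z] in m, in world coordinates, good to about 4 mm: a listed point, or the origin of a listed thing).
The state is a dict: "time": time; "q": joint angles; "joint_vel": joint speeds; "effort": joint torques, N m; "eef_pos": TCP position; "ee_rot": TCP orientation; "ft_force": force on the tool from outside, world axes, zero at the start; "moment": the same for the moment, N m; "width": opening from 0.0 (shut) to 1.0 (fully open).
Only numpy, scipy, OpenCV 4.12 (cv2) and the standard library are available. Lean on these libraries where they do the work, as an engineer would, in place of code of your own. Each camera call takes 0.05 s, during which the arm holds its last target.

### The job

The white carton and the sanding block stand on end, each at one end of its taped rectangle, where the next job would knock them over. With the fingertips, push each near its top so that it topples along its rectangle and ends lying flat with its whole outline inside the tape, the carton in the blue one and the block in the green one, red face up. Do not pick them up, and leave the measuring cup, the masking tape roll and the orange clamp where they are.

Things in the scene. Friction and masses are not known exactly. Their poses are not given: they have to be found in the camera images.
- blue_outline: rectangle of blue tape stuck flat on the table (under 1.5 mm high, not an obstacle), the marked place of the white carton. Inside the tape 190 mm along its x by 115 mm along its y; tape 12 mm wide. Origin at the middle of the rectangle on the table top; x points from the end where the carton stands to the other end, z up
- green_outline: rectangle of green tape stuck flat on the table (under 1.5 mm high, not an obstacle), the marked place of the sanding block. Inside the tape 165 mm along its x by 115 mm along its y; tape 12 mm wide. Origin at the middle of the rectangle on the table top; x points from the end where the block stands to the other end, z up
- carton_center (a point): middle of a plain white carton, 130 mm tall as it stands on the end of the blue outline, 55 mm wide (its x) and 50 mm thick (its z, the way it has to fall); about 0.12 kg, rigid box, free to tip and slide. At the start it stands on a small end: y points straight up, z points level, away from the outline's middle. Laid down as asked, z points up
- carton_foot (a point): middle of the face the carton stands on, 65 mm below carton_center (along -y of the carton)
- carton_corner0 (a point): corner 0 of the white carton, half-way through its thickness: at x = +27.5, y = +65 mm from carton_center in its axes
- carton_corner1 (a point): corner 1 of the white carton, half-way through its thickness: at x = +27.5, y = -65 mm from carton_center in its axes
- carton_corner2 (a point): corner 2 of the white carton, half-way through its thickness: at x = -27.5, y = -65 mm from carton_center in its axes
- carton_corner3 (a point): corner 3 of the white carton, half-way through its thickness: at x = -27.5, y = +65 mm from carton_center in its axes
- block_center (a point): middle of a dark foam sanding block with one red abrasive face, 115 mm tall as it stands on the end of the green outline, 62 mm wide (its x) and 31 mm thick (its z, the way it has to fall); about 0.08 kg, behaves as a rigid box, free to tip and slide. Its red face looks along +z. At the start it stands on a small end: y points straight up, z points level, away from the outline's middle. Laid down as asked, z points up
- block_foot (a point): middle of the face the block stands on, 57.5 mm below block_center (along -y of the block)
- block_corner0 (a point): corner 0 of the sanding block, half-way through its thickness: at x = +31, y = +57.5 mm from block_center in its axes
- block_corner1 (a point): corner 1 of the sanding block, half-way through its thickness: at x = +31, y = -57.5 mm from block_center in its axes
- block_corner2 (a point): corner 2 of the sanding block, half-way through its thickness: at x = -31, y = -57.5 mm from block_center in its axes
- block_corner3 (a point): corner 3 of the sanding block, half-way through its thickness: at x = -31, y = +57.5 mm from block_center in its axes
- measuring_cup: small loose clear plastic dosing cup, 51 mm across, 35 mm high, between the work and the robot; origin under its middle. Bystander
- tape_roll: loose roll of beige masking tape lying flat, 104 mm across, 25 mm high, beyond the outlines; origin under its middle. Bystander
- orange_clamp: loose orange spring clamp lying flat, 71 x 157 mm, 22 mm high, at the near left of the table; origin under its middle. Bystander
Things that resemble listed ones, but are neither listed nor needed, are in the scene too. What is shaped like the part that bears carton_center but yellow is not meant.

How it is judged:
At the end, for the whole second after the job is handed in: The carton lies flat (within 0.1 rad) on its broad side with all four corners inside the blue tape, and the sanding block lies flat, red face up, with all four corners inside the green tape (2 mm tolerance over the inner edge of the tape), both on the table and at rest (x of carton_corner0 in the frame of blue_outline between -0.097 and 0.097 m and y of carton_corner0 in the frame of blue_outline between -0.0595 and 0.0595 m and x of carton_corner1 in the frame of blue_outline between -0.097 and 0.097 m and y of carton_corner1 in the frame of blue_outline between -0.0595 and 0.0595 m and x of carton_corner2 in the frame of blue_outline between -0.097 and 0.097 m and y of carton_corner2 in the frame of blue_outline between -0.0595 and 0.0595 m and x of carton_corner3 in the frame of blue_outline between -0.097 and 0.097 m and y of carton_corner3 in the frame of blue_outline between -0.0595 and 0.0595 m and angle between each of carton_center, block_center's own z axis and vertical below 0.1 rad and height (world z) of carton_center below 0.031 m and linear speed of each of carton, block below 0.02 m/s and x of block_corner0 in the frame of green_outline between -0.0845 and 0.0845 m and y of block_corner0 in the frame of green_outline between -0.0595 and 0.0595 m and x of block_corner1 in the frame of green_outline between -0.0845 and 0.0845 m and y of block_corner1 in the frame of green_outline between -0.0595 and 0.0595 m and x of block_corner2 in the frame of green_outline between -0.0845 and 0.0845 m and y of block_corner2 in the frame of green_outline between -0.0595 and 0.0595 m and x of block_corner3 in the frame of green_outline between -0.0845 and 0.0845 m and y of block_corner3 in the frame of green_outline between -0.0595 and 0.0595 m and height (world z) of block_center below 0.0215 m); the robot touches nothing.
It fails at once if the measuring cup is moved more than 15 mm or tipped (distance of measuring_cup from where it was at the start of the episode above 0.015 m or angle between measuring_cup's own z axis and vertical above 0.3 rad).
It fails at once if the masking tape roll is moved more than 15 mm or tipped (distance of tape_roll from where it was at the start of the episode above 0.015 m or angle between tape_roll's own z axis and vertical above 0.3 rad).
It fails at once if the orange spring clamp is moved more than 15 mm or tipped (distance of orange_clamp from where it was at the start of the episode above 0.015 m or angle between orange_clamp's own z axis and vertical above 0.3 rad).
It fails at once if the white carton is lifted or carried (its middle more than about 12 mm higher than tipping it over needs, or its foot more than 12 mm higher) (height (world z) of carton_center above 0.082 m or height (world z) of carton_foot above 0.037 m).
It fails at once if the sanding block is lifted or carried (its middle more than about 12 mm higher than tipping it over needs, or its foot more than 12 mm higher) (height (world z) of block_center above 0.072 m or height (world z) of block_foot above 0.028 m).
It also fails if it takes over 42 s, if anything falls off the work surface, if the arm or the gripper's body presses on something with over 40 N, if the wrist force passes 120 N, or if a joint passes its speed limit or range.

## Working session

There is one attempt and no reset: what is moved stays moved. The work goes in short steps, Python scripts to look and compute and a tool call to move; the robot and the scene stay as the last step left them, time stands still between calls to the robot, and variables do not carry over. Pictures are saved under pics/ and viewed, and the job is handed in when it is done.

Besides the shell and the picture viewer there is one more tool, called after "Request:" by a JSON object that holds its "api" and its "payload". send_rows: Moves the arm, as the interface text tells. Its arguments: {"type":"object","properties":{"targets":{"type":"array"},"newtons":{"type":"number"}},"required":["targets"]}

```bash
ls; mkdir -p pics; cat > h.py <<'E'
import numpy as np, cv2
from scipy.spatial.transform import Rotation as R
def rot(o): 
    o=np.array(o,float)
    return o if o.shape==(3,3) else R.from_quat([o[1],o[2],o[3],o[0]]).as_matrix()
def world(c):
    K=np.array(c['K']);d=c['depth'];v,u=np.mgrid[0:d.shape[0],0:d.shape[1]]
    p=np.stack([(u-K[0,2])/K[0,0]*d,-(v-K[1,2])/K[1,1]*d,-d],-1)
    return p@rot(c['orientation']).T+np.array(c['eye'])
def save(n,img): cv2.imwrite('pics/'+n,cv2.cvtColor(img,cv2.COLOR_RGB2BGR))
E
python3 - <<'E'
from plant import r
from h import *
s=r.observe(); print(s)
for n in ['top','side']:
    c=r.read_camera(n); print(n,{k:(v if k not in('img','depth') else v.shape) for k,v in c.items()})
    save(n+'0.png',c['img'])
    np.savez(n+'0.npz',**c)
    for t in ['blue_outline','green_outline','carton_center','carton_foot','block_center','block_foot','measuring_cup','tape_roll','orange_clamp']:
        print(t,[(np.round(x['at'],3).tolist(),round(x['conf'],2)) for x in r.pinpoint(c,t)])
E
```

```text
pics
{'time': 0.0, 'q': array([ 1.19940166e+00,  4.80811852e-01,  1.59687265e+00, -3.74001618e-05,
        1.06508900e+00, -4.65943401e-02]), 'joint_vel': array([ 6.65022037e-05, -2.97702684e-04, -3.35577497e-04, -1.58572736e-03,
       -4.07147984e-04, -5.42779920e-04]), 'effort': array([-3.69019563e-05, -9.50639391e+01, -4.30184269e+01,  1.07549497e-04,
        1.26072258e-02,  1.93321063e-05]), 'eef_pos': array([0.20726769, 0.61563791, 0.23068581]), 'ee_rot': array([-1.06500465e-04,  1.61678274e-01,  9.86843345e-01, -5.80967781e-04]), 'ft_force': array([-0.50544618,  0.81722997, -0.38390178]), 'moment': array([-0.01408536,  0.01216635, -0.01569354]), 'width': 1.0015218280635134}
top {'img': (400, 640, 3), 'depth': (400, 640), 'K': array([[403.04199551,   0.        , 317.73004543],
       [  0.        , 403.04199551, 192.77243262],
       [  0.        ,   0.        ,   1.        ]]), 'eye': array([0.50190711, 0.03079404, 1.15214973]), 'orientation': array([-0.70473206, -0.0177282 ,  0.01393092,  0.7091152 ]), 'shot': 1}
blue_outline []
green_outline [([0.511, 0.176, -0.001], 0.38)]
[... 922 characters left out ...]
, 'shot': 2}
blue_outline [([0.507, 0.202, 0.114], 0.69), ([0.487, -0.114, -0.001], 0.64), ([0.555, -0.176, 0.003], 0.61)]
green_outline [([0.578, 0.19, -0.001], 0.79)]
carton_center [([0.474, -0.14, 0.066], 0.88), ([0.343, -0.208, 0.068], 0.56), ([0.75, 0.046, 0.001], 0.35)]
carton_foot [([0.348, -0.209, -0.002], 0.98), ([0.564, 0.005, -0.006], 0.91), ([0.476, -0.137, 0.001], 0.74)]
block_center [([0.508, 0.175, 0.061], 0.75), ([0.418, 0.002, -0.0], 0.64)]
block_foot [([0.508, 0.175, -0.0], 0.65)]
measuring_cup [([0.49, -0.113, 0.132], 0.42)]
tape_roll [([0.748, 0.045, 0.001], 0.69)]
orange_clamp [([0.371, 0.355, -0.001], 0.7), ([0.475, -0.142, 0.065], 0.32), ([0.489, -0.116, 0.133], 0.16)]
```

View pics/top0.png

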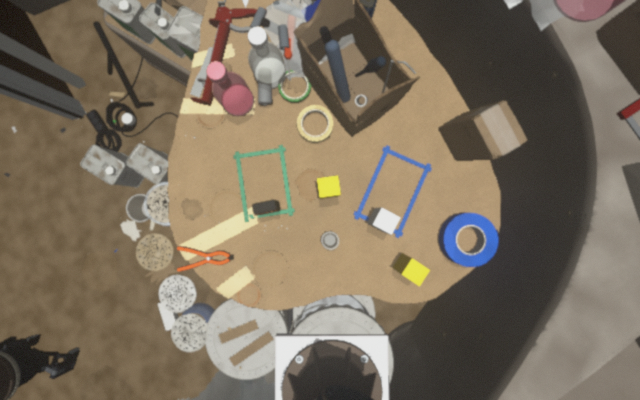

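View pics/side0.png

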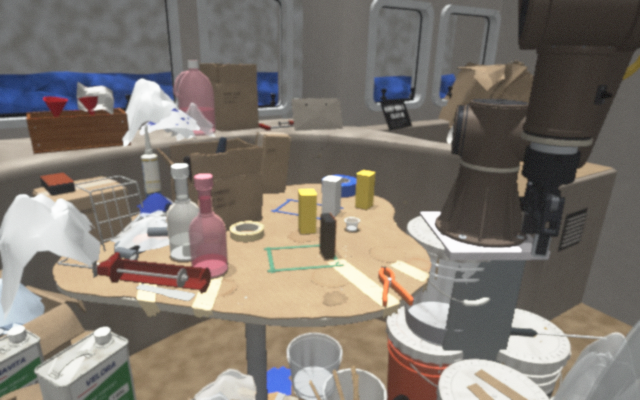

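The top view shows the white carton at (385,221) at the near end of the blue outline. The sanding block is dark and at (266,208), at the near end of the green outline. Yellow look-alike cartons stand at (329,187) and (416,271), and a blue roll that looks like the tape roll is at (470,240). The beige tape roll is at (315,123), the cup at (330,240) and the clamp at (205,258).

```bash
cat > m.py <<'E'
from h import *
c=dict(np.load('top0.npz')); W=world(c); img=c['img']; hsv=cv2.cvtColor(img,cv2.COLOR_RGB2HSV)
def outline(lo,hi,box,name):
    m=cv2.inRange(hsv,lo,hi)>0
    m&=(W[...,2]<0.02)&(W[...,0]>box[0])&(W[...,0]<box[1])&(W[...,1]>box[2])&(W[...,1]<box[3])
    P=W[m]; print(name,m.sum(),'z',np.round(np.percentile(P[:,2],[5,50,95]),4))
    rect=cv2.minAreaRect((P[:,:2]*1000).astype(np.float32)); print(rect); print(np.round(cv2.boxPoints(rect),1).tolist())
    return P
g=outline((50,60,30),(95,255,255),(.45,.72,.05,.3),'green')
b=outline((105,90,50),(125,255,255),(.42,.72,-.3,0.0),'blue')
np.savez('tapes.npz',g=g,b=b)
for n,(x,y) in dict(carton=(.474,-.141),block=(.511,.174),y1=(.565,.008),y2=(.345,-.21)).items():
    m=(abs(W[...,0]-x)<.07)&(abs(W[...,1]-y)<.07)&(W[...,2]>.09)&(W[...,2]<.16)
    P=W[m]; top=np.median(P[:,2]); m&=W[...,2]>top-.012
    P=W[m]; rect=cv2.minAreaRect((P[:,:2]*1000).astype(np.float32))
    print(n,m.sum(),'top',np.round(top,4),rect, np.round(P.mean(0),4), img[m].mean(0).round())
big=cv2.resize(img[130:260,170:440],None,fx=2.9,fy=2.9,interpolation=cv2.INTER_CUBIC); save('crop0.png',big)
E
python3 m.py
```

```text
green 663 z [-0.0024  0.0011  0.0049]
((582.6892700195312, 192.3615264892578), (199.5470733642578, 145.83868408203125), 8.290444374084473)
[[473.3999938964844, 250.10000610351562], [494.5, 105.80000305175781], [691.9000244140625, 134.60000610351562], [670.9000244140625, 278.8999938964844]]
blue 709 z [-0.0023  0.0012  0.0048]
((557.4061889648438, -175.45974731445312), (145.80673217773438, 225.98486328125), 65.16706848144531)
[[424.20001220703125, -194.1999969482422], [629.2999877929688, -289.1000061035156], [690.5999755859375, -156.8000030517578], [485.5, -61.79999923706055]]
carton 442 top 0.1297 ((476.9427490234375, -135.73011779785156), (54.912010192871094, 50.0473747253418), 61.47177505493164) [ 0.477  -0.1351  0.1297] [224. 223. 222.]
block 288 top 0.1145 ((513.4617309570312, 175.85842895507812), (30.792617797851562, 61.72496032714844), 11.573139190673828) [0.5134 0.1751 0.1143] [89. 82. 72.]
y1 428 top 0.13 ((565.2483520507812, 9.184272766113281), (50.11437225341797, 54.819000244140625), 7.716041088104248) [0.565  0.0092 0.1301] [227. 224.  79.]
y2 457 top 0.1294 ((347.86651611328125, -207.5311279296875), (56.18784713745117, 49.61168670654297), 55.98060607910156) [ 0.3484 -0.2066  0.1295] [222. 218.  77.]
```

```bash
python3 - <<'E'
from h import *
c=dict(np.load('side0.npz'));img=c['img']
save('crop1.png',cv2.resize(img[160:300,250:430],None,fx=4,fy=4,interpolation=cv2.INTER_CUBIC))
W=world(c)
for n,(x,y) in dict(carton=(.474,-.141),block=(.511,.174)).items():
    m=(abs(W[...,0]-x)<.07)&(abs(W[...,1]-y)<.07)&(W[...,2]>.02)&(W[...,2]<.16)
    P=W[m]; rect=cv2.minAreaRect((P[:,:2]*1000).astype(np.float32))
    print(n,m.sum(),rect,P.max(0),P.min(0))
E
```

```text
carton 647 ((477.6081848144531, -135.7510223388672), (63.84413146972656, 51.90381622314453), 62.863399505615234) [ 0.51115767 -0.09865301  0.13239714] [ 0.4424126  -0.16716544  0.02007828]
block 608 ((513.1709594726562, 176.04110717773438), (32.715660095214844, 66.0265121459961), 12.105690956115723) [0.53360532 0.2101321  0.11751559] [0.49207694 0.14394115 0.0207041 ]
```

View pics/crop0.png

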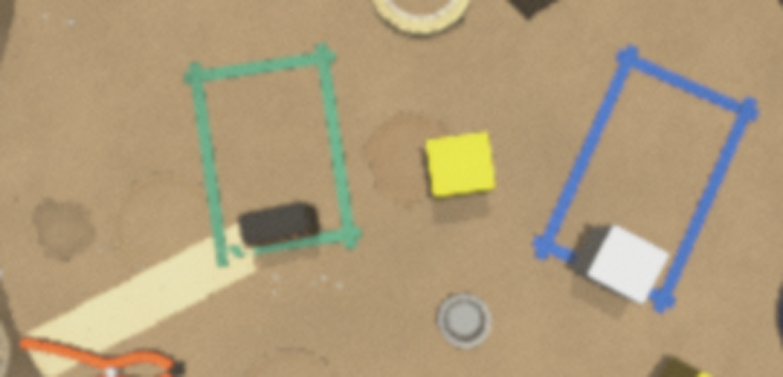

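View pics/crop1.png

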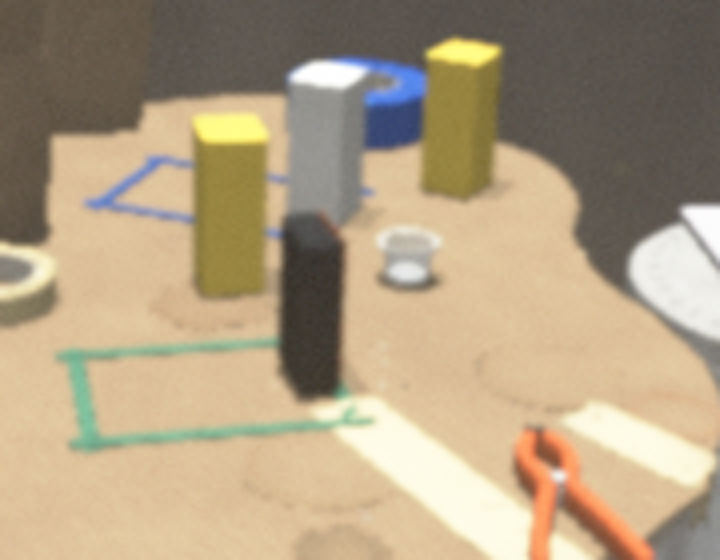

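The crop confirms the white carton, top colour (224,223,222), inside the blue tape, with the yellow ones outside. The block's red edge faces the robot, away from the middle of its outline. Next I fit the tape rectangles more exactly.

```bash
cat > fit.py <<'E'
from h import *
from scipy.optimize import least_squares
T=np.load('tapes.npz')
def fit(P,L,Wd,x0):
    a,b=(L+12)/2,(Wd+12)/2
    def res(p):
        c,s=np.cos(p[2]),np.sin(p[2]); d=P[:,:2]*1000-p[:2]*1000
        x=np.abs(c*d[:,0]+s*d[:,1]); y=np.abs(-s*d[:,0]+c*d[:,1])
        q=np.stack([x-a,y-b],1)
        return np.hypot(np.maximum(q[:,0],0),np.maximum(q[:,1],0))+np.minimum(q.max(1),0)
    o=least_squares(res,x0,loss='soft_l1',f_scale=5,x_scale=[.01,.01,.05]); print(o.x,np.rad2deg(o.x[2]),'rms',np.sqrt((res(o.x)**2).mean())); return o.x
if __name__=='__main__':
    G=fit(T['g'],165,115,[.583,.192,.145]); B=fit(T['b'],190,115,[.557,-.175,-.43])
    for n,F,ctr,ang,h,th,tilt in (('block',G,(.5135,.1758),11.8,115,31,0),('carton',B,(.477,-.1357),-28.2,130,50,0)):
        c,s=np.cos(F[2]),np.sin(F[2]); d=np.array(ctr)-F[:2]
        rel=np.array([c*d[0]+s*d[1],-s*d[0]+c*d[1]])*1000
        ra=ang-np.rad2deg(F[2]); a=np.deg2rad(ang)
        print(n,'in outline',rel,'rel ang',ra)
        u=np.array([np.cos(np.deg2rad(ra)),np.sin(np.deg2rad(ra))])
        print('  lying from',rel+u*th/2,'to',rel+u*(th/2+h))
        U=np.array([np.cos(a),np.sin(a)]); 
        for k in (-40,-11,0,30,60): print('  tcp behind face',k,np.round(np.array(ctr)+U*(-th/2+k)/1000,4))
E
python3 fit.py
```

```text
[0.58208003 0.1918826  0.14406851] 8.254517607900228 rms 3.3207962875827017
[ 0.55714063 -0.17606554 -0.42976987] -24.62399975439542 rms 3.5652428787928856
block in outline [-70.17853613  -6.06990925] rel ang 3.545482392099773
  lying from [-54.70820278  -5.11137597] to [60.07168981  2.00032259]
  tcp behind face -40 [0.4592 0.1645]
  tcp behind face -11 [0.4876 0.1704]
  tcp behind face 0 [0.4983 0.1726]
  tcp behind face 30 [0.5277 0.1788]
  tcp behind face 60 [0.5571 0.1849]
carton in outline [-89.67154763   3.30324021] rel ang -3.576000245604579
  lying from [-64.72022407   1.74392856] to [65.02665842 -6.364492  ]
  tcp behind face -40 [ 0.4197 -0.105 ]
  tcp behind face -11 [ 0.4453 -0.1187]
  tcp behind face 0 [ 0.455  -0.1239]
  tcp behind face 30 [ 0.4814 -0.1381]
  tcp behind face 60 [ 0.5078 -0.1522]
```

The predicted landing leaves 20 mm or more to spare for both. I go to the block first and approach behind it.

Request:
{"api": "send_rows", "payload": {"targets": [{"x":-0.03,"y":-0.0264,"claw":0.76},{"x":-0.03,"y":-0.0264},{"x":-0.03,"y":-0.0264},{"x":-0.03,"y":-0.0264},{"x":-0.03,"y":-0.0264},{"x":-0.03,"y":-0.0264},{"x":-0.03,"y":-0.0264},{"x":-0.03,"y":-0.0264},{"x":-0.03,"y":-0.0264},{"x":-0.03,"y":-0.0264},{"x":-0.03,"y":-0.0264},{"x":-0.03,"y":-0.0264},{"x":-0.03,"y":-0.0264},{"spin":-0.1325},{"spin":-0.1325},{"spin":-0.1325},{"spin":-0.1325},{"z":0.0},{"z":0.0}]}}

```text
validation failed for argument at $.ta...
```

Request:
{"api": "send_rows", "payload": {"targets": [{"claw":0.76,"x":-0.03,"y":-0.026,"z":0.0,"spin":0.0}]}}

```text
time: 1.12
eef_pos: [0.227, 0.5829, 0.2311]
ee_rot: [-0.0, 0.161, 0.987, 0.0]
ft_force: [1.0, -0.2, 0.5]
width: 0.816
```

Request:
{"api": "send_rows", "payload": {"targets": [{"claw":0.76,"x":-0.03,"y":-0.026,"z":0,"spin":0},{"claw":0.76,"x":-0.03,"y":-0.026,"z":0,"spin":0},{"claw":0.76,"x":-0.03,"y":-0.026,"z":0,"spin":0},{"claw":0.76,"x":-0.03,"y":-0.026,"z":0,"spin":0},{"claw":0.76,"x":-0.03,"y":-0.026,"z":0,"spin":0},{"claw":0.76,"x":-0.03,"y":-0.026,"z":0,"spin":0},{"claw":0.76,"x":-0.03,"y":-0.026,"z":0,"spin":0},{"claw":0.76,"x":-0.03,"y":-0.026,"z":0,"spin":0},{"claw":0.76,"x":-0.03,"y":-0.026,"z":0,"spin":0},{"claw":0.76,"x":-0.03,"y":-0.026,"z":0,"spin":0},{"claw":0.76,"x":-0.03,"y":-0.026,"z":0,"spin":0},{"claw":0.76,"x":-0.03,"y":-0.026,"z":0,"spin":0},{"claw":0.76,"x":0,"y":0,"z":0,"spin":-0.1325},{"claw":0.76,"x":0,"y":0,"z":0,"spin":-0.1325},{"claw":0.76,"x":0,"y":0,"z":0,"spin":-0.1325},{"claw":0.76,"x":0,"y":0,"z":0,"spin":-0.1325},{"claw":0.76,"x":0,"y":0,"z":0,"spin":0}]}}

```text
time: 3.25
eef_pos: [0.4692, 0.1712, 0.2314]
ee_rot: [0.0, -0.102, 0.995, 0.0]
ft_force: [-0.1, -0.1, 0.4]
width: 0.238
```

```bash
cat > st.py <<'E'
from plant import r
from h import *
s=r.observe(); p=s['eef_pos']; M=rot(s['ee_rot'])
print(s['time'],p,'width',s['width'],'F',s['ft_force'])
print('push dir (-x) deg',np.rad2deg(np.arctan2(-M[1,0],-M[0,0])),'z',M[:,2])
def rel(ctr,ang,z):
    print('tool shift to',ctr,z,':',M.T@(np.array([*ctr,z])-p),'spin',-(np.deg2rad(ang)-np.arctan2(-M[1,0],-M[0,0])))
E
python3 - <<'E'
from st import *
rel((.468,.1663),11.8,.1)
E
```

```text
3.25 [0.4691944  0.17121896 0.23138723] width 0.23751288468564044 F [-0.07977404 -0.11840905  0.36548451]
push dir (-x) deg 11.720214698626165 z [ 1.86944763e-04  2.50859644e-05 -9.99999982e-01]
tool shift to (0.468, 0.1663) 0.1 : [ 0.00219342 -0.00457202  0.13138688] spin -0.0013925162036693972
```

Request:
{"api": "send_rows", "payload": {"targets": [{"claw":0.76,"x":0.002,"y":-0.0046,"z":0.02,"spin":0},{"claw":0.76,"x":0,"y":0,"z":0.04,"spin":0},{"claw":0.76,"x":0,"y":0,"z":0.04,"spin":0},{"claw":0.76,"x":0,"y":0,"z":0.031,"spin":0},{"claw":0.76,"x":-0.008,"y":0,"z":0,"spin":0},{"claw":0.76,"x":-0.006,"y":0,"z":0,"spin":0},{"claw":0.76,"x":-0.004,"y":0,"z":0,"spin":0},{"claw":0.76,"x":-0.004,"y":0,"z":0,"spin":0},{"claw":0.76,"x":-0.004,"y":0,"z":0,"spin":0},{"claw":0.76,"x":-0.004,"y":0,"z":0,"spin":0}]}}

```text
time: 4.5
eef_pos: [0.4978, 0.1725, 0.1005]
ee_rot: [0.0, -0.102, 0.995, 0.0]
ft_force: [-1.0, -0.6, -0.7]
width: 0.238
```

```bash
python3 - <<'E'
from st import *
c=r.read_camera('side'); save('s1.png',cv2.resize(c['img'][140:300,230:450],None,fx=3.5,fy=3.5,interpolation=cv2.INTER_CUBIC))
E
```

```text
4.5 [0.49781781 0.17251763 0.10050026] width 0.23838925713631054 F [-0.95543726 -0.5625772  -0.74299203]
push dir (-x) deg 11.75496603530927 z [ 2.90800939e-04  7.63532018e-05 -9.99999955e-01]
```

View pics/s1.png

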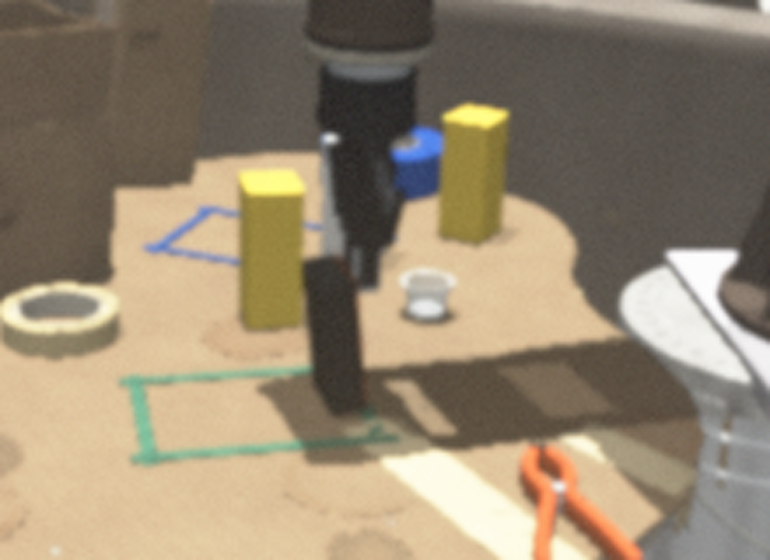

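The fingertips (370,270) have already tilted the block, whose top is at (330,265), towards the far end of the green outline, and its foot has not moved. I continue past the balance point.

Request:
{"api": "send_rows", "payload": {"targets": [{"claw":0.76,"x":-0.004,"y":0,"z":0,"spin":0},{"claw":0.76,"x":-0.004,"y":0,"z":0,"spin":0},{"claw":0.76,"x":-0.004,"y":0,"z":0,"spin":0},{"claw":0.76,"x":-0.004,"y":0,"z":0,"spin":0},{"claw":0.76,"x":-0.004,"y":0,"z":0,"spin":0},{"claw":0.76,"x":-0.004,"y":0,"z":0,"spin":0},{"claw":0.76,"x":0,"y":0,"z":0,"spin":0},{"claw":0.76,"x":0,"y":0,"z":0,"spin":0},{"claw":0.76,"x":0,"y":0,"z":0,"spin":0}]}}

```text
time: 5.68
eef_pos: [0.5208, 0.1773, 0.1003]
ee_rot: [-0.0, -0.102, 0.995, -0.0]
ft_force: [0.9, -1.2, 0.0]
width: 0.238
```

```bash
python3 - <<'E'
from st import *
c=r.read_camera('side'); save('s2.png',cv2.resize(c['img'][140:300,230:450],None,fx=3.5,fy=3.5,interpolation=cv2.INTER_CUBIC))
E
```

```text
5.675 [0.52081751 0.17729944 0.10028511] width 0.23805646998495078 F [ 0.89664323 -1.15413757  0.0301967 ]
push dir (-x) deg 11.76023654171678 z [-1.78425016e-04 -4.95296706e-05 -9.99999983e-01]
```

View pics/s2.png

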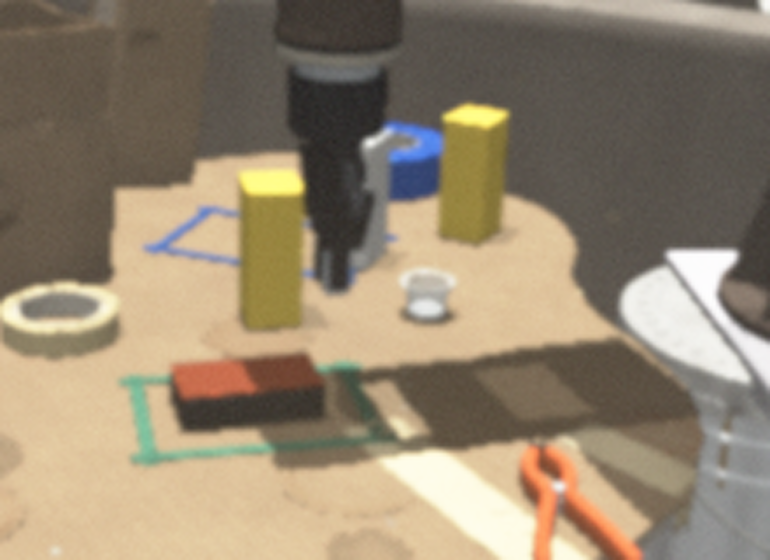

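The block lies red face up at about (250,390), inside the green tape. I raise the tool and work out the way to the carton.

Request:
{"api": "send_rows", "payload": {"targets": [{"claw":0.76,"x":0.01,"y":0,"z":-0.05,"spin":0},{"claw":0.76,"x":0.02,"y":0,"z":-0.05,"spin":0},{"claw":0.76,"x":0.02,"y":0,"z":-0.02,"spin":0},{"claw":0.76,"x":0,"y":0,"z":0,"spin":0}]}}

```text
time: 6.22
eef_pos: [0.4718, 0.1672, 0.2219]
ee_rot: [0.001, -0.103, 0.995, 0.0]
ft_force: [0.1, -0.1, -0.6]
width: 0.238
```

```bash
cat > chk.py <<'E'
from st import *
from fit import fit
c=r.read_camera('top'); np.savez('topn.npz',**c); save('t_%05d.png'%int(s['time']*100),c['img'][60:360,120:500].repeat(2,0).repeat(2,1))
W=world(c)
G=(.5821,.1919,.1441,82.5,57.5); B=(.5571,-.1761,-.4298,95,57.5)
for n,F,h in (('block',G,.031),('carton',B,.05)):
    cs,sn=np.cos(F[2]),np.sin(F[2]); d=(W[...,:2]-F[:2])*1000
    x=cs*d[...,0]+sn*d[...,1]; y=-sn*d[...,0]+cs*d[...,1]
    m=(abs(x)<125)&(abs(y)<80)&(W[...,2]>h*.6)&(W[...,2]<h+.012)
    if m.sum()<20: print(n,'none'); continue
    P=np.stack([x[m],y[m]],1).astype(np.float32); k=cv2.minAreaRect(P)
    print(n,m.sum(),'topz',np.median(W[m][:,2]).round(4),'rect',np.round(k[0],1),np.round(k[1],1),round(k[2],1),'corners',np.round(cv2.boxPoints(k),1).tolist(),'limits',F[3:],'rgb',c['img'][m].mean(0).round())
for t in ['measuring_cup','tape_roll','orange_clamp','block_center','carton_center']:
    print(t,[(np.round(q['at'],3).tolist(),round(q['conf'],2)) for q in r.pinpoint(c,t)])
E
python3 chk.py; python3 - <<'E'
from st import *
rel((.4276,-.1092),-28.2,.115)
E
```

```text
6.225 [0.4718277  0.16719315 0.22188947] width 0.23828484181085047 F [ 0.14755316 -0.07739934 -0.64126335]
push dir (-x) deg 11.76674710498779 z [ 2.49176854e-03  7.42222865e-04 -9.99996620e-01]
block 665 topz 0.0314 rect [ 5.6 -2.2] [113.5  61.3] 3.2 corners [[-52.70000076293945, 25.299999237060547], [-49.400001525878906, -35.900001525878906], [64.0, -29.600000381469727], [60.599998474121094, 31.5]] limits (82.5, 57.5) rgb [177. 100.  67.]
carton 31 topz 0.0443 rect [-101.5   17.5] [71.1 35.6] 41.8 corners [[-139.89999389648438, 7.0], [-116.0999984741211, -19.5], [-63.099998474121094, 27.899999618530273], [-86.9000015258789, 54.400001525878906]] limits (95, 57.5) rgb [121. 115. 104.]
measuring_cup [([0.421, 0.004, 0.005], 0.61)]
tape_roll [([0.75, 0.043, 0.003], 0.74), ([0.519, 0.204, 0.02], 0.68), ([0.419, 0.004, 0.002], 0.22)]
orange_clamp []
block_center [([0.588, 0.188, 0.015], 0.68), ([0.46, -0.164, 0.004], 0.49), ([0.53, 0.182, 0.017], 0.32)]
carton_center [([0.346, -0.209, 0.065], 0.81), ([0.474, -0.142, 0.064], 0.72), ([0.565, 0.006, 0.067], 0.68)]
6.525 [0.472097   0.16711212 0.21933805] width 0.2415413699840213 F [ 0.27947173 -0.30243462 -0.23100559]
push dir (-x) deg 11.751412050640065 z [-1.40420314e-03 -3.90564982e-04 -9.99998938e-01]
tool shift to (0.4276, -0.1092) 0.115 : [ 0.09968787 -0.26144815  0.10450834] spin 0.6972836811046086
```

The block lies at x -53..64 and y -36..32 mm in the green frame, well inside. Now the carton.

Request:
{"api": "send_rows", "payload": {"targets": [{"claw":0.76,"x":0.01246,"y":-0.0327,"z":0,"spin":0},{"claw":0.76,"x":0.01246,"y":-0.0327,"z":0,"spin":0},{"claw":0.76,"x":0.01246,"y":-0.0327,"z":0,"spin":0},{"claw":0.76,"x":0.01246,"y":-0.0327,"z":0,"spin":0},{"claw":0.76,"x":0.01246,"y":-0.0327,"z":0,"spin":0},{"claw":0.76,"x":0.01246,"y":-0.0327,"z":0,"spin":0},{"claw":0.76,"x":0.01246,"y":-0.0327,"z":0,"spin":0},{"claw":0.76,"x":0.01246,"y":-0.0327,"z":0,"spin":0},{"claw":0.76,"x":0,"y":0,"z":0,"spin":0.1395},{"claw":0.76,"x":0,"y":0,"z":0,"spin":0.1395},{"claw":0.76,"x":0,"y":0,"z":0,"spin":0.1395},{"claw":0.76,"x":0,"y":0,"z":0,"spin":0.1395},{"claw":0.76,"x":0,"y":0,"z":0,"spin":0.1395},{"claw":0.76,"x":0,"y":0,"z":0,"spin":0}]}}

```text
time: 8.28
eef_pos: [0.4278, -0.1093, 0.2198]
ee_rot: [-0.0, 0.243, 0.97, 0.0]
ft_force: [-0.6, -0.2, 0.6]
width: 0.241
```

```bash
python3 - <<'E'
from st import *
rel((.4276,-.1092),-28.2,.115)
E
```

```text
8.275 [ 0.42777047 -0.1093299   0.2197572 ] width 0.2408400601164708 F [-0.61700296 -0.2059903   0.60783557]
push dir (-x) deg -28.173179444590698 z [-9.47913024e-04  2.77279487e-04 -9.99999512e-01]
tool shift to (0.4276, -0.1092) 0.115 : [1.10356028e-04 5.52967023e-05 1.04757343e-01] spin 0.0004681069991058773
```

Request:
{"api": "send_rows", "payload": {"targets": [{"claw":0.76,"x":0,"y":0,"z":0.035,"spin":0},{"claw":0.76,"x":0,"y":0,"z":0.035,"spin":0},{"claw":0.76,"x":0,"y":0,"z":0.035,"spin":0},{"claw":0.76,"x":-0.008,"y":0,"z":0,"spin":0},{"claw":0.76,"x":-0.006,"y":0,"z":0,"spin":0},{"claw":0.76,"x":-0.004,"y":0,"z":0,"spin":0},{"claw":0.76,"x":-0.004,"y":0,"z":0,"spin":0},{"claw":0.76,"x":-0.004,"y":0,"z":0,"spin":0},{"claw":0.76,"x":-0.004,"y":0,"z":0,"spin":0},{"claw":0.76,"x":-0.004,"y":0,"z":0,"spin":0},{"claw":0.76,"x":-0.004,"y":0,"z":0,"spin":0}]}}

```text
time: 9.65
eef_pos: [0.4615, -0.1274, 0.1153]
ee_rot: [-0.0, 0.244, 0.97, 0.0]
ft_force: [-0.3, 0.6, -0.2]
width: 0.243
```

```bash
python3 - <<'E'
from st import *
c=r.read_camera('side'); save('s3.png',cv2.resize(c['img'][140:300,230:450],None,fx=3.5,fy=3.5,interpolation=cv2.INTER_CUBIC))
E
```

```text
9.65 [ 0.46145683 -0.12736112  0.11525929] width 0.2427870909374665 F [-0.27014784  0.63113193 -0.23468693]
push dir (-x) deg -28.206164610606137 z [-1.01425139e-04  4.02285770e-05 -9.99999994e-01]
```

View pics/s3.png

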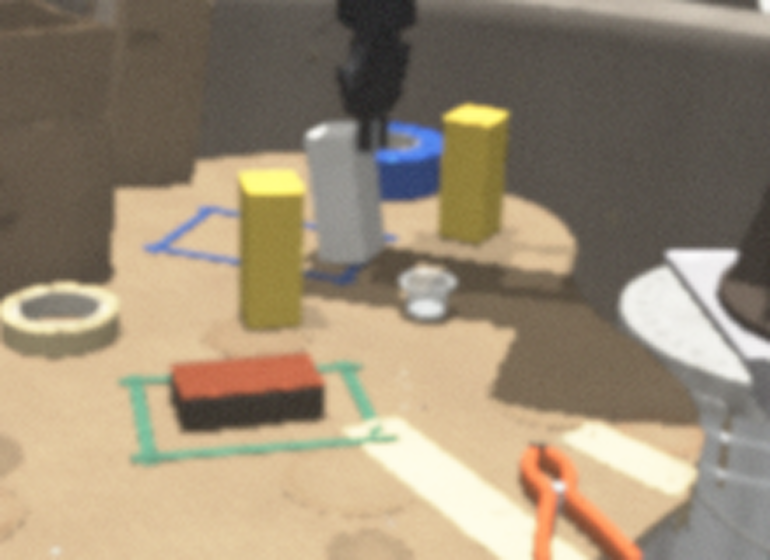

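The carton (345,190) is tilting along the blue outline and its foot has stayed put. I keep pushing.

Request:
{"api": "send_rows", "payload": {"targets": [{"claw":0.76,"x":-0.004,"y":0,"z":0,"spin":0},{"claw":0.76,"x":-0.004,"y":0,"z":0,"spin":0},{"claw":0.76,"x":-0.004,"y":0,"z":0,"spin":0},{"claw":0.76,"x":-0.004,"y":0,"z":0,"spin":0},{"claw":0.76,"x":-0.004,"y":0,"z":0,"spin":0},{"claw":0.76,"x":-0.004,"y":0,"z":0,"spin":0},{"claw":0.76,"x":-0.004,"y":0,"z":0,"spin":0},{"claw":0.76,"x":0,"y":0,"z":0,"spin":0},{"claw":0.76,"x":0,"y":0,"z":0,"spin":0},{"claw":0.76,"x":0,"y":0,"z":0,"spin":0},{"claw":0.76,"x":0,"y":0,"z":0,"spin":0}]}}

```text
time: 11.08
eef_pos: [0.4858, -0.1404, 0.1153]
ee_rot: [-0.0, 0.244, 0.97, 0.0]
ft_force: [0.1, -0.3, -0.6]
width: 0.238
```

```bash
python3 - <<'E'
from st import *
c=r.read_camera('side'); save('s4.png',cv2.resize(c['img'][140:300,230:450],None,fx=3.5,fy=3.5,interpolation=cv2.INTER_CUBIC))
E
```

```text
11.075 [ 0.48583786 -0.14044578  0.11529882] width 0.23806063873884828 F [ 0.06407453 -0.2668947  -0.57229534]
push dir (-x) deg -28.20763825969037 z [-7.52527190e-05  2.31765860e-05 -9.99999997e-01]
```

View pics/s4.png

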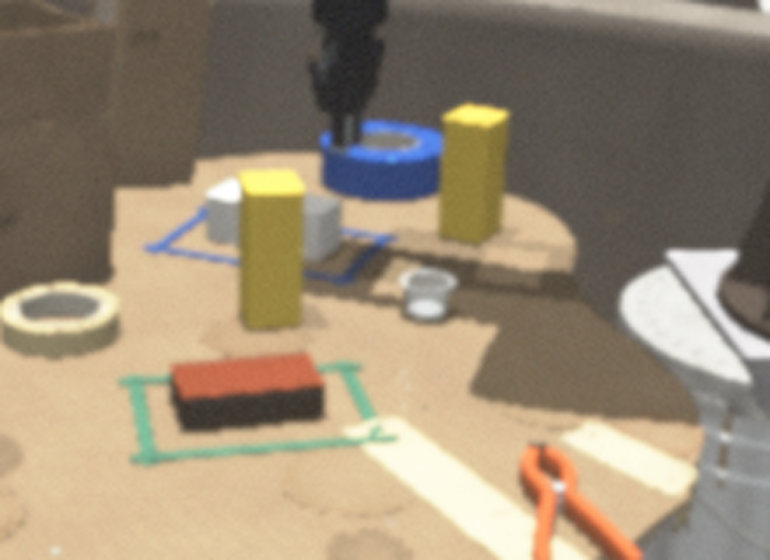

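The carton has fallen and lies inside the blue tape, partly hidden behind the yellow one. I retreat upward so that the top camera has a clear view.

Request:
{"api": "send_rows", "payload": {"targets": [{"claw":0.76,"x":0.01,"y":0,"z":-0.05,"spin":0},{"claw":0.76,"x":0.01,"y":0,"z":-0.05,"spin":0},{"claw":0.76,"x":0.02,"y":0,"z":-0.02,"spin":0},{"claw":0.76,"x":0,"y":0.05,"z":0,"spin":0},{"claw":0.76,"x":0,"y":0.05,"z":0,"spin":0},{"claw":0.76,"x":0,"y":0,"z":0,"spin":0}]}}

```text
time: 11.88
eef_pos: [0.4991, -0.031, 0.2354]
ee_rot: [0.0, 0.242, 0.97, 0.0]
ft_force: [-0.6, -0.3, 0.2]
width: 0.242
```

```bash
python3 chk.py; ls pics
```

```text
11.875 [ 0.49909684 -0.03104625  0.23542615] width 0.2421495038835128 F [-0.64272583 -0.30494075  0.23290249]
push dir (-x) deg -28.029891843320573 z [ 8.87991601e-04  3.42283951e-04 -9.99999547e-01]
block 908 topz 0.0314 rect [ 5.6 -1.8] [113.7  61.5] 3.3 corners [[-53.0, 25.600000381469727], [-49.400001525878906, -35.79999923706055], [64.0999984741211, -29.200000762939453], [60.5, 32.20000076293945]] limits (82.5, 57.5) rgb [182. 103.  69.]
carton 184 topz 0.0496 rect [46.6 -5.1] [54.2 38.5] 86.2 corners [[25.600000381469727, -30.899999618530273], [64.0, -33.400001525878906], [67.5999984741211, 20.600000381469727], [29.200000762939453, 23.200000762939453]] limits (95, 57.5) rgb [227. 226. 224.]
measuring_cup [([0.75, 0.045, 0.003], 0.42), ([0.423, 0.003, 0.005], 0.38)]
tape_roll []
orange_clamp [([0.372, 0.356, -0.002], 0.67)]
block_center [([0.588, 0.192, 0.016], 0.66), ([0.534, 0.152, 0.016], 0.61), ([0.603, -0.238, 0.024], 0.37)]
carton_center [([0.372, 0.355, -0.005], 0.73)]
crop0.png
crop1.png
s1.png
s2.png
s3.png
s4.png
side0.png
t_00622.png
t_01187.png
top0.png
```

The gripper hides part of the carton, so I move it further aside.

Request:
{"api": "send_rows", "payload": {"targets": [{"claw":0.76,"x":0.02,"y":0.04,"z":-0.02,"spin":0},{"claw":0.76,"x":0.02,"y":0.04,"z":-0.02,"spin":0},{"claw":0.76,"x":0.01,"y":0.05,"z":0,"spin":0},{"claw":0.76,"x":0.01,"y":0.05,"z":0,"spin":0},{"claw":0.76,"x":0.01,"y":0.05,"z":0,"spin":0},{"claw":0.76,"x":0.01,"y":0.05,"z":0,"spin":0},{"claw":0.76,"x":0,"y":0,"z":0,"spin":0},{"claw":0.76,"x":0,"y":0,"z":0,"spin":0}]}}

```text
time: 13.18
eef_pos: [0.5596, 0.2502, 0.275]
ee_rot: [-0.0, 0.244, 0.97, -0.0]
ft_force: [0.6, 0.5, 0.0]
width: 0.236
```

```bash
python3 chk.py; mv pics/t_01[2-9]*.png pics/tfinal.png
```

```text
13.175 [0.55958651 0.25024065 0.27499165] width 0.2361594864279569 F [0.59787076 0.47076368 0.01095175]
push dir (-x) deg -28.22554728619426 z [-7.22585310e-04 -5.42438635e-04 -9.99999592e-01]
block 909 topz 0.0313 rect [ 5.5 -2. ] [113.7  61.4] 3.1 corners [[-52.900001525878906, 25.600000381469727], [-49.599998474121094, -35.70000076293945], [64.0, -29.600000381469727], [60.70000076293945, 31.700000762939453]] limits (82.5, 57.5) rgb [180. 102.  68.]
carton 991 topz 0.0501 rect [ 0.8 -2.3] [ 55.1 130. ] 86.4 corners [[-65.69999694824219, -25.799999237060547], [64.0, -33.900001525878906], [67.4000015258789, 21.100000381469727], [-62.29999923706055, 29.200000762939453]] limits (95, 57.5) rgb [240. 239. 239.]
measuring_cup [([0.423, 0.006, 0.005], 0.79)]
tape_roll [([0.752, 0.045, 0.003], 0.85)]
orange_clamp []
block_center [([0.587, 0.19, 0.017], 0.58)]
carton_center [([0.343, -0.21, 0.06], 0.89), ([0.553, -0.184, 0.024], 0.71), ([0.564, 0.008, 0.065], 0.6), ([0.602, -0.239, 0.023], 0.3)]
```

View pics/tfinal.png

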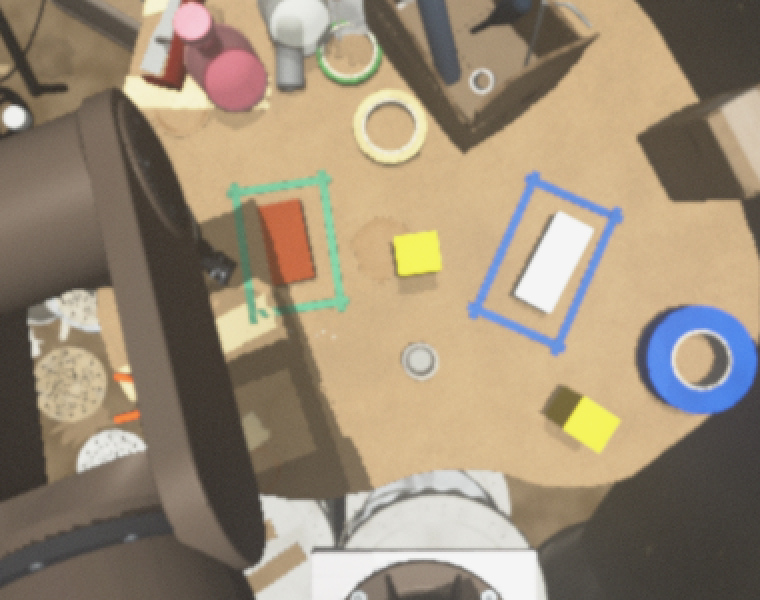

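Both parts lie flat inside their tapes: the block (288,242) red face up in green, the carton (555,262) in blue. The cup (420,360) and the tape roll (390,125) are where they were. The arm hides the clamp in this view, but the picture at 11.9 s found it at its starting place. The robot touches nothing, so I hand in.

```bash
python3 -c "
from plant import r
print(r.job_done(), r.observe()['time'])"
```

```text
the job is handed in; nothing more can be done
the job is handed in; nothing more can be done
```

I toppled both the sanding block and the white carton along their rectangles with the fingertips, and both now lie flat inside their tape. I handed the job in at about 13.5 s. Nothing was picked up, and no correcting push was needed.

Last top-camera measurements, in mm in each outline's own frame:

| Part | Corners x | Corners y | Inner edge of tape | Top face height |
|---|---|---|---|---|
| Block (red face up) | -53 to 64 | -36 to 32 | ±82.5, ±57.5 | 31 |
| Carton | -66 to 67 | -34 to 29 | ±95, ±57.5 | 50 |

- **Bystanders:** the cup and the tape roll were found within about 3 mm of where they started. The arm hid the clamp in the final picture, but the one at 11.9 s found it within 1–2 mm of its start.
- **Disagreements:** the networks reported the yellow look-alikes and a few other false spots for some names. I chose by colour, size and position instead. Their readings on the carton and block themselves were within about 5 mm of my own measurements.
- **Refused call:** my first move call was refused because its rows left out some fields, and the arm did not move.

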